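Wring the setting block onto the core splitter's anvil and clamp it

TASK

Wring the loose dark steel setting block onto the splitter's polished anvil: with the lever still up, slide it across without lifting it or letting it drop off, until it sits fully home against both brass fences and flush with the anvil all round. Then lower the lever until its round foot rests on the block and let go, with the block still home. Leave the other things on the bench where they are.

Things in the scene. Friction and masses are not known exactly. Their poses are not given: they have to be found in the camera images.
- setting_block: loose dark blued-steel block, 56 x 56 mm square and 25 mm high, about 0.6 kg; origin at the centre of its underside, z up, x and y square to its sides. It starts lying flat on the grey feed shelf, short of the anvil, a little turned (up to 17 degrees) and 9 to 22 mm off to the right (-y) of the anvil's centre line
- splitter: the core splitter, fixed to the bench: blue base plate 320 x 130 mm (x from -130 to +190 mm). Origin at bench height directly under the anvil's centre; its x points along the feed direction, from the feed shelf over the anvil to the lever hinge, y to the left, z up. The grey feed shelf, level with the anvil's top and adjoining it, reaches from x = -28 to -120 mm, 108 mm wide
- anvil_face (a point): centre of the anvil's bright polished 56 x 56 mm top, 40 mm above the bench; axes as the splitter's. Brass fences 9 mm thick stand 10 mm above it along the far (+x) edge and along the left (+y) edge from x = -15 mm on (a block fed too far left butts on its end); inner faces at x = 28 and y = 28 mm. The right (-y) side is open. A block touching both fences has its centre here
- lever_hinge (a point): hinge axis of the lever (along the splitter's y), 130 mm in x beyond the anvil's centre and 85 mm above the bench, between two blue cheeks 90 mm tall above the base's 14 mm plate (top 104 mm above the bench), 56 mm wide overall
- lever (a joint): angle of the lever in rad: 0 fully raised (1.60 rad above level, just past upright), grows as its handle comes down towards the robot; at 1.60 the arm is level and its foot just touches the top of a block lying on the anvil; end stop at 1.85. It stays where it is left: friction of about 0.75 Nm, so about 4 N at the handle
- lever_bar (a point): middle of the lever's round steel cross bar handle, 16 mm thick, 130 mm long along the splitter's y, 210 mm from the hinge axis. The flat arm from the hinge, 22 mm wide (y) and 14 mm thick, meets it here, so the bar is free to grip from 12 to 65 mm to either side. The round foot, 34 mm across, hangs on the arm 130 mm from the hinge, its sole 20 mm below the arm's centre line. This point turns with the arm
- shale_core: bystander: dark shale core chunk lying down, 48 mm across, 110 mm long along its x; origin at the centre of its underside
- tin: bystander: round tin specimen box, 76 mm across, 50 mm high; origin at the centre of its underside
- depth_block: bystander: yellow plastic depth block 90 x 40 x 35 mm; origin at the centre of its underside
- scoop: bystander: stainless sample scoop, 205 mm long along its x, 25 mm high, blade to +x; origin on its underside where handle meets blade
Things that resemble listed ones, but are neither listed nor needed, are in the scene too. There is more than one size of the setting_block; the one meant has the size given above.

How it is judged:
By the outcome, as a careful person would: the job done as asked, in the order asked, and still so for the second after the job is handed in, with the robot touching nothing.
It also fails if it takes over 69 s, if anything falls off the work surface, if the arm or the gripper's body presses on something with over 40 N, if the wrist force passes 120 N, or if a joint passes its speed limit or range.

ROBOT

A 6-joint arm with a two-finger parallel gripper is mounted at the origin on the work surface. World frame = base frame: x ahead of the robot, y to its left, z up, the work surface at z = 0. Lengths are in m, angles in rad, forces in N, time in s.
With the tool pointing down it reaches from about 0.3 to 0.85 m from the base axis. Payload 5.4 kg.
Tool frame: the origin (TCP) lies at the very end of the fingers, on their centre line; the grasp point (between the pads) lies 19 mm behind it; z points along the fingers, y is the line along which they close (so a half turn about z gives the same grasp; the last joint's range is limited). The gripper opens to 85 mm and grips with 20 to 120 N. Pads are 22 mm wide; open, the fingers measure 114 mm over their backs; the gripper's body (76 mm by 85 mm) begins 54 mm behind the grasp point. The pads swing forward as they close: fully open they stand 13 mm farther back than shut.
Start: joints at [1.101, 0.158, 1.597, -0, 1.386, -0.21], TCP at [0.148, 0.556, 0.231] pointing down, gripper open.
Joint ranges: [-2.91, 2.91], [-0.94, 2.29], [0.18, 2.7], [-1.29, 4.43], [0.17, 2.64], [-3, 3]. Speed limits (rad/s): [2.57, 2.57, 3.14, 3.14, 3.14, 3.14].

INTERFACE

Orientations are given as a rotation vector (axis times angle).
In Python, from station import bot gives the robot as it stands.
- The arm moves only by the tool play_rows, never from a script. Its argument "deltas" is a list of rows, each a list of 3 entries, a list of its own where there are three numbers: the shift along the tool's x, y, z in m, then the turn, a rotation vector about the tool's x, y, z in rad, then the opening, from -1 (shut) to 1 (fully open). In form: [[[dx, dy, dz], [wx, wy, wz], gripper], ...]. A call has 1 to 5 rows; each row shifts and turns the commanded pose from where the row before left it, along the tool's axes as they then stand; what a row does not reach is not made up. A row lasts 1/12 s, in which the tool goes at most 41.7 mm and 7.16 degrees, less where a joint would pass 70% of its speed; a pose out of reach is approached as far as the arm can. A call is refused whole if a number of a shift passes 0.0417 or a number of a turn 0.125, either way. A call with a gripper value outside its range is refused whole. The fingers move at their own pace and stop on an object; "force" is the grip in N (left out, the last holds). Time passes only in rows, so rows that do not move let the fingers close. It gives the time, the measured TCP pose, the force, the opening and the grip force at its end, in the units of the state.
- bot.get_state(): the state, without advancing time (a new reading comes with each control period).
- bot.grab_frame(name): name is "scene" or "top" or "wrist"; returns a dict with "color" (384x512x3 uint8, red, green, blue), "fovy" (degrees; the focal length in pixels is half the picture's height over the tangent of half this angle, whatever the lens; pixels are square), "cx", "cy" (the principal point, pixels), "rvec" (rotation vector, rad) and "tvec" (3), from world to camera coordinates, as OpenCV has them; the wrist camera has in their place "mount" (4x4, takes a point from camera to tool coordinates, whose origin is the TCP and whose axes are the flange's). Camera axes: x right, y down, z forward; pixel columns grow to the right and rows downward; lengths in m; the calibration is good to about 2 mm. A picture is of the moment at which its call begins: read the wrist's pose just before it. There is no depth.
- bot.close_job(): hands the job in; it is judged then, once.
The state is a dict: "t": time; "q": joint angles; "joint_velocities": joint speeds; "tau": joint torques, N m; "eef_pos": TCP position; "eef_rot": TCP orientation; "wrist_force": force on the tool from outside, world axes, zero at the start; "moment": the same for the moment, N m; "grip_width": finger opening in m; "gripper_force": force on a finger pad.
Only numpy, scipy, OpenCV 4.12 (cv2) and the standard library are available. Lean on these libraries where they do the work, as an engineer would, in place of code of your own. Each camera call takes 0.05 s, during which the arm holds its last target. There are 200 camera calls.

## Working session

There is one attempt and no reset: what is moved stays moved. The work goes in short steps, Python scripts to look and compute and a tool call to move; the robot and the scene stay as the last step left them, time stands still between calls to the robot, and variables do not carry over. Pictures are saved under pics/ and viewed, at most 10 in all, crops included, and the job is handed in when it is done.

Besides the shell and the picture viewer there is one more tool, called after "Emit:" as name([rows], argument=value, ...), one row to a line, values as JSON. play_rows: Moves the arm, as the interface text tells. Its arguments: {"type":"object","properties":{"deltas":{"type":"array"},"force":{"type":"number"}},"required":["deltas"]}

```bash
mkdir -p pics; cat > h.py <<'E'
import numpy as np, cv2
from scipy.spatial.transform import Rotation as R
from station import bot
def f_of(fr): return fr["color"].shape[0]/2/np.tan(np.radians(fr["fovy"])/2)
def cam(fr,st=None):
    """returns Rwc (cam->world), centre"""
    if "mount" in fr:
        T=np.eye(4);T[:3,:3]=R.from_rotvec(st["eef_rot"]).as_matrix();T[:3,3]=st["eef_pos"]
        M=T@np.array(fr["mount"]);return M[:3,:3],M[:3,3]
    A=R.from_rotvec(np.ravel(fr["rvec"])).as_matrix();return A.T,-A.T@np.ravel(fr["tvec"])
def p2w(fr,u,v,z,st=None):
    A,c=cam(fr,st);f=f_of(fr);d=A@np.array([(u-fr["cx"])/f,(v-fr["cy"])/f,1]);return c+d*(z-c[2])/d[2]
def w2p(fr,p,st=None):
    A,c=cam(fr,st);q=A.T@(np.array(p)-c);f=f_of(fr);return np.array([fr["cx"]+f*q[0]/q[2],fr["cy"]+f*q[1]/q[2]])
def save(fr,name): cv2.imwrite("pics/"+name,fr["color"][:,:,::-1])
E
python3 - <<'E'
from h import *
import pickle
s=bot.get_state();print({k:np.round(v,3) for k,v in s.items()})
a=bot.grab_frame("scene");b=bot.grab_frame("top")
pickle.dump((a,b),open("f0.pkl","wb"))
for f in(a,b):print({k:v for k,v in f.items() if k!="color"},cam(f)[1])
A=cv2.resize(a["color"],(800,600),interpolation=cv2.INTER_CUBIC);cv2.imwrite("pics/s0.png",A[:,:,::-1])
A=cv2.resize(b["color"],(800,600),interpolation=cv2.INTER_CUBIC);cv2.imwrite("pics/t0.png",A[:,:,::-1])
E
```

```text
{'t': np.float64(0.0), 'q': array([ 1.101,  0.159,  1.598, -0.   ,  1.386, -0.21 ]), 'joint_velocities': array([ 0.001, -0.001,  0.   ,  0.001, -0.002, -0.   ]), 'tau': array([ 0.0000e+00, -3.9600e+01, -3.3143e+01, -0.0000e+00,  8.0000e-03,
       -0.0000e+00]), 'eef_pos': array([0.147, 0.555, 0.23 ]), 'eef_rot': array([-4.070e-01, -3.114e+00,  3.000e-03]), 'wrist_force': array([ 0.129, -0.318, -0.324]), 'moment': array([-0.018, -0.038,  0.027]), 'gripper_force': np.float64(0.0), 'grip_width': np.float64(0.085)}
{'fovy': 53.164706680918236, 'cx': 251.68390122098026, 'cy': 190.31597792557184, 'rvec': array([ 1.8801796 ,  1.6158476 , -0.66410313]), 'tvec': array([-0.08933508, -0.24545209,  1.56718965])} [ 1.26987959 -0.09356542  0.95024325]
{'fovy': 47.87007771976822, 'cx': 253.31275022662157, 'cy': 194.17801370727298, 'rvec': array([ 2.21052508, -2.15293213,  0.13902649]), 'tvec': array([-0.01576934,  0.57036702,  1.05602793])} [0.4608544  0.02636796 1.10800729]
```

View pics/s0.png

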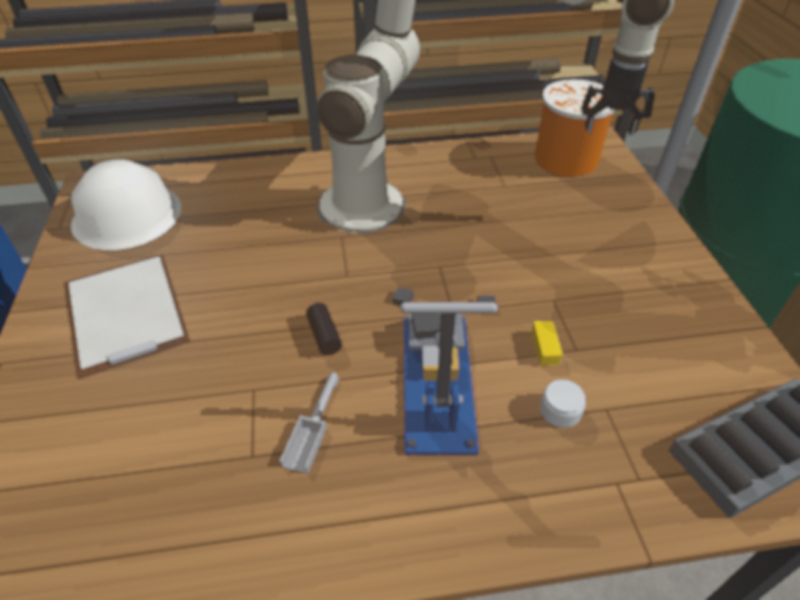

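View pics/t0.png

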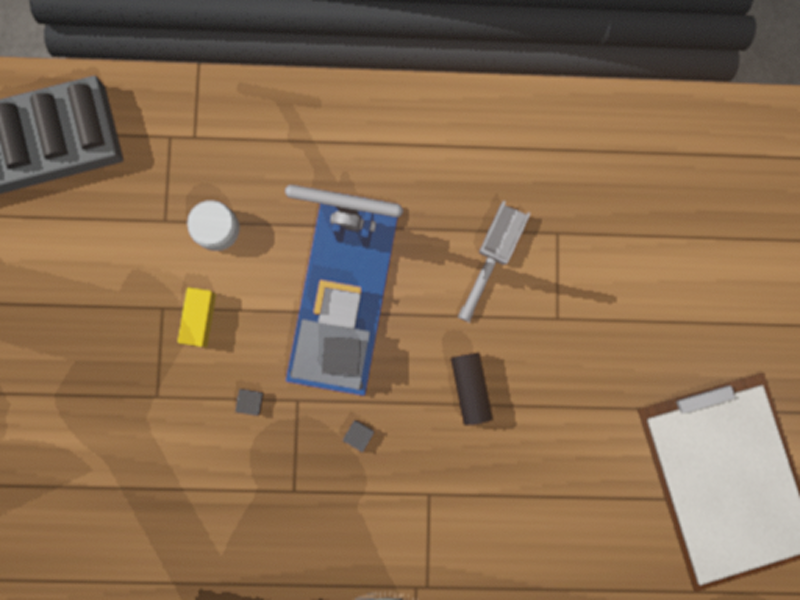

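The top view shows three dark blocks. Two small ones lie on the bench at (249,402) and (360,435). The larger one, at (341,356), lies on the grey shelf; it fits by being as wide as the bright anvil at (340,306). I'll confirm it in an enlarged crop.

```bash
python3 - <<'E'
from h import *
import pickle
a,b=pickle.load(open("f0.pkl","rb"))
c=b["color"][170:290,150:260]
A=cv2.resize(c,None,fx=5,fy=5,interpolation=cv2.INTER_CUBIC);cv2.imwrite("pics/t1.png",A[:,:,::-1])
E
```

```text
(no output)
```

View pics/t1.png

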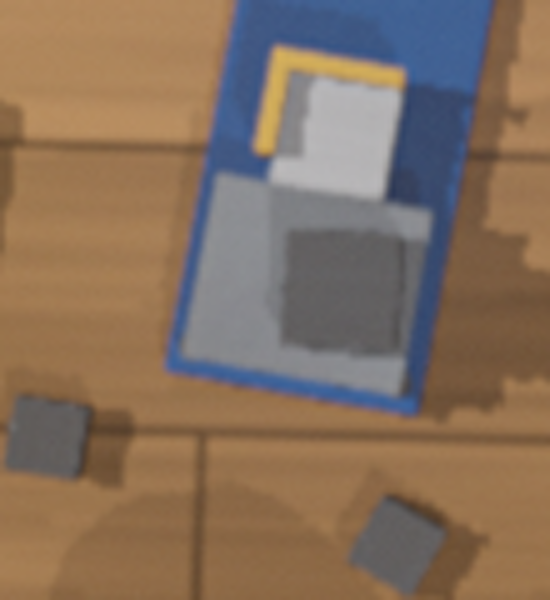

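The crop shows the 56 mm block on the shelf with top corners at about (287,230), (408,232), (401,354) and (281,346). The shelf, anvil and brass fence are clear, and the two bench blocks are too small. Next I compute the poses.

```bash
cat > fit.py <<'E'
from h import *
def fit2(loc,w):
    """2D rigid fit w = R loc + t"""
    l=np.array(loc,float);w=np.array(w)[:,:2];lc,wc=l.mean(0),w.mean(0)
    H=(l-lc);G=(w-wc);yaw=np.arctan2((H[:,0]*G[:,1]-H[:,1]*G[:,0]).sum(),(H*G).sum())
    r=np.array([[np.cos(yaw),-np.sin(yaw)],[np.sin(yaw),np.cos(yaw)]]);t=wc-r@lc
    return yaw,t,(w-(l@r.T+t))*1000
E
python3 - <<'E'
from fit import *
import pickle
a,b=pickle.load(open("f0.pkl","rb"))
g=lambda u,v,z:p2w(b,u/5+150-.4,v/5+170-.4,z)
loc=[(-28,54),(-28,-54),(-120,-54),(-120,54),(28,-28),(-28,-28),(-28,28)]
px=[(216,172),(432,210),(405,396),(180,358),(405,83),(388,200),(268,184)]
w=[g(u,v,.04) for u,v in px]
yaw,t,r=fit2(np.array(loc)/1000,w);print("splitter",np.degrees(yaw),t,r.round(1).tolist())
bl=[(28,28),(28,-28),(-28,-28),(-28,28)];w=[g(u,v,.065) for u,v in [(287,230),(408,232),(401,354),(281,346)]]
y2,t2,r2=fit2(np.array(bl)/1000,w);print("block",np.degrees(y2),t2,r2.round(1).tolist())
c,s=np.cos(yaw),np.sin(yaw);print("block in splitter",np.array([[c,s],[-s,c]])@(t2-t),np.degrees(y2-yaw))
h=lambda u,v,z:p2w(b,u/1.5625,v/1.5625,z)
print("bar",h(288,190,.295),h(400,211,.295))
print("blk others",h(249,402,.03),h(360,435,.03), "core",h(472,390,.04),"scoop",h(465,318,.02),"yellow",h(196,317,.035))
# bar predicted
for th in (0,1.6):
  a_=1.6-th;p=np.array([.13-.21*np.cos(a_),0]);P=np.array([[c,-s],[s,c]])@p+t;print("bar centre",th,P,.085+.21*np.sin(a_))
E
```

```text
splitter -8.123007557118989 [0.56093327 0.08964663] [[0.1, 1.2], [-0.5, 1.1], [-0.9, -1.3], [-0.4, 2.2], [3.1, -1.5], [0.1, -2.8], [-1.5, 1.1]]
block -1.0660478037103582 [0.48382431 0.0818328 ] [[-0.3, 1.0], [1.3, -1.2], [-1.2, -0.6], [0.2, 0.8]]
block in splitter [-0.07523124 -0.01863084] 7.056959753408631
bar [0.67941855 0.1414928  0.295     ] [0.65755754 0.00366434 0.295     ]
blk others [0.40842108 0.2260614  0.03      ] [0.36125193 0.05034928 0.03      ] core [ 0.43589119 -0.12374769  0.04      ] scoop [ 0.5508549  -0.11360699  0.02      ] yellow [0.53960459 0.3146061  0.035     ]
bar centre 0 [0.69569936 0.07041136] 0.29491045663871607
bar centre 1.6 [0.48173591 0.10095053] 0.085
```

```bash
cat >> fit.py <<'E'
def to(p,yaw,half=0):
    """tool-frame shift to world p (from present orientation), and turn about tool z so that tool y lies along yaw's y axis"""
    s=bot.get_state();A=R.from_rotvec(s["eef_rot"]).as_matrix()
    d=A.T@(np.array(p)-s["eef_pos"])
    B=[]
    for sg in (1,-1):
        y=np.array([-np.sin(yaw),np.cos(yaw),0])*sg;z=np.array([0,0,-1.]);M=np.c_[np.cross(y,z),y,z]
        B.append(R.from_matrix(A.T@M).as_rotvec())
    print("t",round(s["t"],2),"pos",s["eef_pos"].round(4),"shift mm",(d*1000).round(1),"turns",[b.round(4).tolist() for b in B],"q6",s["q"][5].round(3),"F",s["wrist_force"].round(1),"w",round(s["grip_width"],4),"toolaxes",A.round(3).tolist())
E
python3 - <<'E'
from fit import *
to([.484,.082,.20],np.radians(-1.07))
import pickle
a,b=pickle.load(open("f0.pkl","rb"))
# lever angle check from scene: bar centre pixel
for th in (0,.07,.14,.2,.3):
    a_=1.6-th;l=.13-.21*np.cos(a_);z=.085+.21*np.sin(a_);c,s=np.cos(np.radians(-8.12)),np.sin(np.radians(-8.12))
    P=[np.array([.561+c*l-s*y,.0896+s*l+c*y,z]) for y in (.065,-.065)]
    print(th,[(w2p(a,p)*1.5625).round(0) for p in P],[(w2p(b,p)*1.5625).round(0) for p in P])
E
```

```text
t 0.1 pos [0.1475 0.5552 0.2304] shift mm [-446.8 -370.8   30.9] turns [[-0.0017, -0.0005, -0.2411], [-0.0008, 0.0025, 2.9005]] q6 -0.21 F [ 0.1 -0.  -0.6] w 0.0854 toolaxes [[-0.966, 0.257, -0.001], [0.257, 0.966, -0.002], [0.0, -0.002, -1.0]]
0 [array([493., 320.]), array([404., 320.])] [array([294., 170.]), array([399., 188.])]
0.07 [array([491., 312.]), array([404., 313.])] [array([292., 181.]), array([397., 199.])]
0.14 [array([490., 306.]), array([404., 306.])] [array([290., 193.]), array([395., 211.])]
0.2 [array([489., 300.]), array([404., 301.])] [array([289., 203.]), array([393., 221.])]
0.3 [array([487., 293.]), array([404., 294.])] [array([286., 220.]), array([390., 238.])]
```

The lever stands at about 0.13 rad, and both cameras agree. I'm moving above the block.

Emit:
play_rows([
  [[-0.0298, -0.0247, 0.001], [0, 0, 0], 1],
  [[-0.0298, -0.0247, 0.001], [0, 0, 0], 1],
  [[-0.0298, -0.0247, 0.001], [0, 0, 0], 1],
  [[-0.0298, -0.0247, 0.001], [0, 0, 0], 1],
  [[-0.0298, -0.0247, 0.001], [0, 0, 0], 1],
])

```text
t: 0.52
eef_pos: [0.2603, 0.3964, 0.2258]
eef_rot: [-0.406, -3.115, 0.001]
wrist_force: [1.2, 0.8, -0.1]
grip_width: 0.0856
gripper_force: 0.0
```

Emit:
play_rows([
  [[-0.0298, -0.0247, 0.001], [0, 0, 0], 1],
  [[-0.0298, -0.0247, 0.001], [0, 0, 0], 1],
  [[-0.0298, -0.0247, 0.001], [0, 0, 0], 1],
  [[-0.0298, -0.0247, 0.001], [0, 0, 0], 1],
  [[-0.0298, -0.0247, 0.001], [0, 0, 0], 1],
])

```text
t: 0.93
eef_pos: [0.3727, 0.2387, 0.221]
eef_rot: [-0.407, -3.115, 0.0]
wrist_force: [0.6, 1.0, -0.0]
grip_width: 0.0857
gripper_force: 0.0
```

Emit:
play_rows([
  [[-0.0298, -0.0247, 0.001], [0, 0, 0], 1],
  [[-0.0298, -0.0247, 0.001], [0, 0, 0], 1],
  [[-0.0298, -0.0247, 0.001], [0, 0, 0], 1],
  [[0, 0, 0], [0, 0, -0.12], 1],
  [[0, 0, 0], [0, 0, -0.12], 1],
])

```text
t: 1.35
eef_pos: [0.4404, 0.1438, 0.2178]
eef_rot: [-0.029, -3.14, 0.0]
wrist_force: [-0.7, 0.4, 0.3]
grip_width: 0.0855
gripper_force: 0.0
```

```bash
python3 - <<'E'
from fit import *
to([.484,.082,.20],np.radians(-1.07))
E
```

```text
t 1.35 pos [0.4404 0.1438 0.2178] shift mm [-44.8 -61.   17.7] turns [[-0.0002, -0.0011, 0.0001], [0.0017, -0.0003, -3.1415]] q6 -1.498 F [-0.7  0.4  0.3] w 0.0855 toolaxes [[-1.0, 0.019, -0.001], [0.019, 1.0, -0.0], [0.001, -0.0, -1.0]]
```

Emit:
play_rows([
  [[-0.0224, -0.0305, 0.0085], [0, 0, 0], 1],
  [[-0.0224, -0.0305, 0.0085], [0, 0, 0], 1],
  [[0, 0, 0], [0, 0, 0], 1],
  [[0, 0, 0], [0, 0, 0], 1],
])

```text
t: 1.68
eef_pos: [0.4832, 0.0827, 0.2002]
eef_rot: [-0.036, -3.139, -0.0]
wrist_force: [-0.7, 0.0, -0.3]
grip_width: 0.0856
gripper_force: 0.0
```

```bash
python3 - <<'E'
from fit import *
import pickle
to([.484,.082,.20],np.radians(-1.07))
s=bot.get_state();a=bot.grab_frame("wrist");pickle.dump((a,s),open("w1.pkl","wb"))
print(a["cx"],a["cy"],a["fovy"],np.array(a["mount"]).round(3).tolist())
A=cv2.resize(a["color"],(800,600),interpolation=cv2.INTER_CUBIC);cv2.imwrite("pics/w1.png",A[:,:,::-1])
E
```

```text
t 1.68 pos [0.4832 0.0827 0.2002] shift mm [-0.9 -0.7  0.2] turns [[0.0003, -0.0023, -0.0041], [-0.0037, -0.0004, 3.1375]] q6 -1.626 F [-0.7  0.  -0.3] w 0.0856 toolaxes [[-1.0, 0.023, -0.002], [0.023, 1.0, 0.0], [0.002, 0.0, -1.0]]
257.568342130676 190.39403565272565 61.07344092712886 [[-0.001, -0.948, -0.319, 0.083], [1.0, -0.001, 0.0, -0.001], [-0.001, -0.319, 0.948, -0.142], [0.0, 0.0, 0.0, 1.0]]
```

View pics/w1.png

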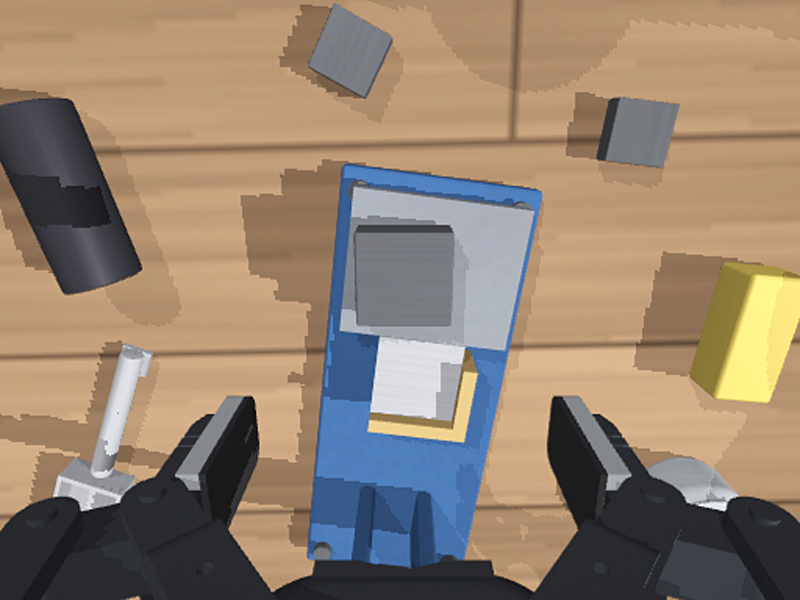

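The wrist view shows the block's top at (356,233), (454,233), (452,326), (357,324); the shelf corners at (353,188), (534,210), (506,350), (340,331); and the anvil with its L-shaped brass fence below.

```bash
python3 - <<'E'
from fit import *
import pickle
a,s=pickle.load(open("w1.pkl","rb"))
g=lambda u,v,z:p2w(a,(u+.5)/1.5625-.5,(v+.5)/1.5625-.5,z,s)
L=[(-120,-54),(-120,54),(-28,54),(-28,-28),(-28,28)]
px=[(353,188),(534,210),(506,350),(380,336),(467,346)]
w=[g(u,v,.04) for u,v in px]
L+=[(37,-28),(37,37)];w+=[g(368,432,.05),g(464,442,.05)]
yaw,t,r=fit2(np.array(L)/1000,w);print("splitter",np.degrees(yaw),t,r.round(1).tolist())
bl=[(-28,28),(-28,-28),(28,-28),(28,28)];w=[g(u,v,.065) for u,v in [(454,233),(356,233),(357,324),(452,326)]]
y2,t2,r2=fit2(np.array(bl)/1000,w);print("block",np.degrees(y2),t2,r2.round(1).tolist())
c,sn=np.cos(yaw),np.sin(yaw);print("block in splitter",np.array([[c,sn],[-sn,c]])@(t2-t),np.degrees(y2-yaw))
E
```

```text
splitter -8.444801647424747 [0.55871485 0.0899566 ] [[0.7, 0.0], [0.2, -0.2], [-0.5, 0.4], [-0.2, 0.1], [-0.1, 0.8], [0.1, -0.3], [-0.2, -0.7]]
block -1.7753827377952713 [0.48236571 0.08325912] [[0.5, -1.1], [1.0, 0.8], [-1.2, 0.3], [-0.3, -0.1]]
block in splitter [-0.07453777 -0.01783723] 6.669418909629475
```

Emit:
play_rows([
  [[0, 0.0006, 0.035], [0, 0, 0], 1],
  [[0, 0, 0.035], [0, 0, 0], 1],
  [[0, 0, 0.035], [0, 0, 0], 1],
  [[0, 0, 0.027], [0, 0, 0], 1],
  [[0, 0, 0.018], [0, 0, 0], 1],
], force=20)

```text
t: 2.15
eef_pos: [0.4805, 0.0859, 0.0485]
eef_rot: [-0.029, -3.137, -0.001]
wrist_force: [0.4, 0.7, 0.5]
grip_width: 0.0853
gripper_force: 0.0
```

Emit:
play_rows([
  [[0, 0, 0], [0, 0, 0], 0.5],
  [[0, 0, 0], [0, 0, 0], 0.5],
  [[0, 0, 0], [0, 0, 0], 0.5],
  [[0, 0, 0], [0, 0, 0], 0.45],
])

```text
t: 2.48
eef_pos: [0.4849, 0.0848, 0.0534]
eef_rot: [0.03, 3.138, -0.0]
wrist_force: [-0.2, -0.8, 1.3]
grip_width: 0.0618
gripper_force: 0.0
```

Emit:
play_rows([
  [[0, 0, 0], [0, 0, 0], 0.3],
  [[0, 0, 0], [0, 0, 0], 0.2],
  [[0, 0, 0], [0, 0, 0], 0.2],
  [[0, 0, 0], [0, 0, 0], 0.2],
])

```text
t: 2.82
eef_pos: [0.4849, 0.0845, 0.0535]
eef_rot: [0.031, 3.138, -0.0]
wrist_force: [-0.8, 0.1, 6.5]
grip_width: 0.0551
gripper_force: 20.5
```

```bash
python3 - <<'E'
from fit import *
to([.4824,.0833,.05],np.radians(-8.44))
E
```

```text
t 2.82 pos [0.4849 0.0845 0.0535] shift mm [ 2.4 -1.2  3.4] turns [[-0.0001, 0.0035, 0.1277], [-0.0053, -0.0001, -3.0139]] q6 -1.625 F [-0.8  0.1  6.5] w 0.0551 toolaxes [[-1.0, 0.02, 0.003], [0.02, 1.0, -0.0], [-0.003, -0.0, -1.0]]
```

Emit:
play_rows([
  [[0, 0, 0], [0, 0, 0.032], 0.2],
  [[0, 0, 0], [0, 0, 0.032], 0.2],
  [[0, 0, 0], [0, 0, 0.032], 0.2],
  [[0, 0, 0], [0, 0, 0.032], 0.2],
  [[0, 0, 0], [0, 0, 0], 0.2],
])

```text
t: 3.23
eef_pos: [0.4852, 0.0844, 0.0535]
eef_rot: [0.233, 3.129, -0.0]
wrist_force: [-0.1, -0.5, 5.3]
grip_width: 0.0556
gripper_force: 20.5
```

Emit:
play_rows([
  [[0, 0.003, 0], [0, 0, 0], 0.2],
  [[0, 0.003, 0], [0, 0, 0], 0.2],
  [[0, 0.003, 0], [0, 0, 0], 0.2],
  [[0, 0.003, 0], [0, 0, 0], 0.2],
  [[0, 0, 0], [0, 0, 0], 0.2],
])

```text
t: 3.65
eef_pos: [0.487, 0.0957, 0.0534]
eef_rot: [0.23, 3.129, -0.002]
wrist_force: [-1.1, -3.9, 7.0]
grip_width: 0.0551
gripper_force: 20.6
```

```bash
cat >> fit.py <<'E'
SY=np.radians(-8.44);ST=np.array([.5587,.08996,0])
def loc():
    s=bot.get_state();c,n=np.cos(SY),np.sin(SY);M=np.array([[c,n,0],[-n,c,0],[0,0,1]])
    A=R.from_rotvec(s["eef_rot"]).as_matrix();y=M@A[:,1]
    print("t",round(s["t"],2),"loc mm",(M@(s["eef_pos"]-ST)*1000).round(1),"F loc",(M@s["wrist_force"]).round(1),"yaw err deg",np.degrees(np.arctan2(-y[0],y[1])).round(2),"tilt z",(M@A[:,2]).round(4),"w",round(s["grip_width"]*1000,1),"gf",round(s["gripper_force"],1))
    return s
E
python3 - <<'E'
from fit import *
s=loc();a=bot.grab_frame("wrist")
import pickle;pickle.dump((a,s),open("w2.pkl","wb"))
cv2.imwrite("pics/w2.png",cv2.resize(a["color"],(800,600),interpolation=cv2.INTER_CUBIC)[:,:,::-1])
E
```

```text
t 3.65 loc mm [-71.8  -4.8  53.4] F loc [-0.5 -4.   7. ] yaw err deg 0.02 tilt z [ 0.0044 -0.0012 -1.    ] w 55.1 gf 20.6
```

View pics/w2.png

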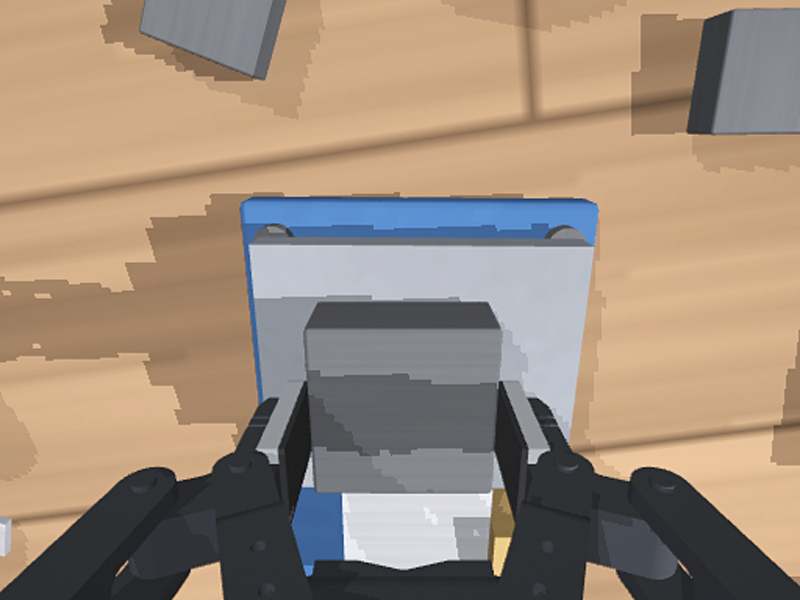

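The block is held square to the shelf. Its near top corners are at (305,329) and (502,329), the anvil's right edge is at column 343, and the fence end shows at (492,490).

```bash
python3 - <<'E'
from fit import *
import pickle
a,s=pickle.load(open("w2.pkl","rb"));c,n=np.cos(SY),np.sin(SY);M=np.array([[c,n,0],[-n,c,0],[0,0,1]])
for nm,u,v,z in [("nr",305,329,.065),("nl",502,329,.065),("fr",315,492,.065),("fl",494,492,.065),("shelf nr",251,244,.04),("shelf nl",593,244,.04),("anvil right edge",343,540,.04),("fence end",492,490,.05)]:
    print(nm,(M@(p2w(a,(u+.5)/1.5625-.5,(v+.5)/1.5625-.5,z,s)-ST)*1000).round(1))
E
```

```text
nr [-102.2  -32.7   65. ]
nl [-102.2   21.7   65. ]
fr [-47.5 -33.   65. ]
fl [-47.5  22.6  65. ]
shelf nr [-120.4  -52.9   40. ]
shelf nl [-120.4   53.4   40. ]
anvil right edge [ -4.3 -28.7  40. ]
fence end [-35.9  25.1  50. ]
```

Emit:
play_rows([
  [[-0.006, 0, 0], [0, 0, 0], 0.2],
  [[-0.008, 0, 0], [0, 0, 0], 0.2],
  [[-0.008, 0, 0], [0, 0, 0], 0.2],
  [[-0.008, 0, 0], [0, 0, 0], 0.2],
  [[-0.006, 0, 0], [0, 0, 0], 0.2],
])

```text
t: 4.12
eef_pos: [0.5204, 0.0916, 0.0534]
eef_rot: [-0.231, -3.131, -0.001]
wrist_force: [-11.5, 1.0, 16.3]
grip_width: 0.0554
gripper_force: 21.7
```

```bash
python3 - <<'E'
from fit import *
loc()
E
```

```text
t 4.12 loc mm [-38.1  -4.   53.4] F loc [-11.5  -0.7  16.3] yaw err deg 0.0 tilt z [-2.2e-03  3.0e-04 -1.0e+00] w 55.4 gf 21.7
```

Emit:
play_rows([
  [[-0.006, 0, 0], [0, 0, 0], 0.2],
  [[-0.006, 0, 0], [0, 0, 0], 0.2],
  [[-0.006, 0, 0], [0, 0, 0], 0.2],
  [[-0.006, 0, 0], [0, 0, 0], 0.2],
  [[0, 0, 0], [0, 0, 0], 0.2],
])

```text
t: 4.53
eef_pos: [0.5454, 0.0878, 0.0534]
eef_rot: [0.231, 3.132, 0.001]
wrist_force: [-4.1, 0.7, 8.5]
grip_width: 0.0553
gripper_force: 22.8
```

```bash
python3 - <<'E'
from fit import *
s=loc();a=bot.grab_frame("wrist")
import pickle;pickle.dump((a,s),open("w3.pkl","wb"))
cv2.imwrite("pics/w3.png",cv2.resize(a["color"],(800,600),interpolation=cv2.INTER_CUBIC)[:,:,::-1])
E
```

```text
t 4.53 loc mm [-12.8  -4.1  53.4] F loc [-4.2  0.   8.5] yaw err deg -0.01 tilt z [ 1.e-03  5.e-04 -1.e+00] w 55.3 gf 22.8
```

View pics/w3.png

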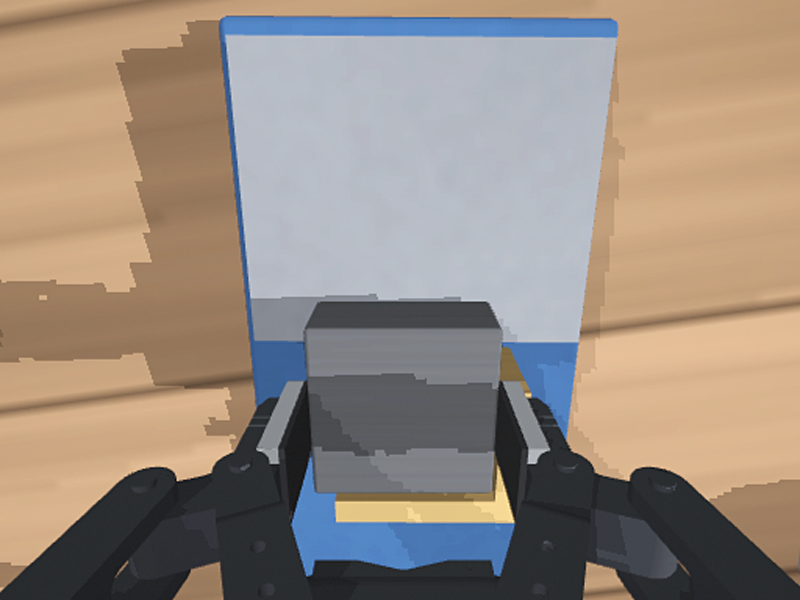

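The grip hasn't slipped: the block still shows at (305,329) to (502,329), about 16 mm short of the far fence at rows 492–520.

Emit:
play_rows([
  [[-0.005, 0, 0], [0, 0, 0], 0.2],
  [[-0.005, 0, 0], [0, 0, 0], 0.2],
  [[-0.003, 0, 0], [0, 0, 0], 0.2],
  [[-0.001, 0, 0], [0, 0, 0], 0.2],
  [[0, 0, 0], [0, 0, 0], 0.2],
])

```text
t: 5.0
eef_pos: [0.558, 0.0859, 0.0534]
eef_rot: [-0.231, -3.132, -0.001]
wrist_force: [-7.0, 1.2, 11.5]
grip_width: 0.0549
gripper_force: 23.1
```

Emit:
play_rows([
  [[-0.001, 0, 0], [0, 0, 0], 0.2],
  [[-0.001, 0, 0], [0, 0, 0], 0.2],
  [[0, 0, 0], [0, 0, 0], 0.2],
])

```text
t: 5.25
eef_pos: [0.5597, 0.0857, 0.0534]
eef_rot: [-0.231, -3.131, -0.001]
wrist_force: [-9.2, 1.7, 13.0]
grip_width: 0.0553
gripper_force: 23.2
```

```bash
python3 - <<'E'
from fit import *
loc()
E
```

```text
t 5.25 loc mm [ 1.6 -4.  53.4] F loc [-9.3  0.3 13. ] yaw err deg 0.01 tilt z [-1.9e-03  2.0e-04 -1.0e+00] w 55.3 gf 23.2
```

Emit:
play_rows([
  [[-0.001, 0, 0], [0, 0, 0], 0.2],
  [[-0.001, 0, 0], [0, 0, 0], 0.2],
  [[0, 0, 0], [0, 0, 0], 0.2],
])

```text
t: 5.5
eef_pos: [0.5604, 0.0856, 0.0534]
eef_rot: [-0.231, -3.128, -0.001]
wrist_force: [-13.8, 1.6, 17.3]
grip_width: 0.0553
gripper_force: 23.7
```

Emit:
play_rows([
  [[-0.001, 0, 0], [0, 0, 0], 0.2],
  [[-0.0005, 0, 0], [0, 0, 0], 0.2],
  [[0, 0, 0], [0, 0, 0], 0.2],
])

```text
t: 5.75
eef_pos: [0.5607, 0.0856, 0.0533]
eef_rot: [-0.23, -3.125, -0.001]
wrist_force: [-17.7, 1.5, 21.0]
grip_width: 0.0551
gripper_force: 24.1
```

```bash
python3 - <<'E'
from fit import *
loc()
E
```

```text
t 5.75 loc mm [ 2.6 -4.  53.3] F loc [-17.7  -1.1  21. ] yaw err deg 0.03 tilt z [-8.e-03 -2.e-04 -1.e+00] w 55.1 gf 24.1
```

The block has stalled on the far fence. Now I move left.

Emit:
play_rows([
  [[0.001, 0.001, 0], [0, 0, 0], 0.2],
  [[0, 0.001, 0], [0, 0, 0], 0.2],
  [[0, 0.001, 0], [0, 0, 0], 0.2],
  [[0, 0.001, 0], [0, 0, 0], 0.2],
  [[0, 0, 0], [0, 0, 0], 0.2],
])

```text
t: 6.17
eef_pos: [0.5608, 0.0859, 0.0531]
eef_rot: [-0.23, -3.126, 0.01]
wrist_force: [-15.6, -11.7, 18.3]
grip_width: 0.0553
gripper_force: 24.0
```

Emit:
play_rows([
  [[0, 0.001, 0], [0, 0, 0], 0.2],
  [[0, 0.001, 0], [0, 0, 0], 0.2],
  [[0, 0, 0], [0, 0, 0], 0.2],
])

```text
t: 6.42
eef_pos: [0.561, 0.0871, 0.0531]
eef_rot: [-0.231, -3.126, 0.012]
wrist_force: [-16.2, -15.3, 19.0]
grip_width: 0.055
gripper_force: 24.0
```

```bash
python3 - <<'E'
from fit import *
loc()
E
```

```text
t 6.42 loc mm [ 2.7 -2.5 53.1] F loc [-13.8 -17.5  19. ] yaw err deg -0.01 tilt z [-0.0067 -0.0079 -0.9999] w 55.0 gf 24.0
```

Emit:
play_rows([
  [[0.001, 0.001, -0.001], [0, 0, 0], 0.2],
  [[0, 0.001, 0], [0, 0, 0], 0.2],
  [[0, 0.001, 0], [0, 0, 0], 0.2],
  [[0, 0, 0], [0, 0, 0], 0.2],
])

```text
t: 6.75
eef_pos: [0.5613, 0.0899, 0.0531]
eef_rot: [-0.231, -3.129, 0.012]
wrist_force: [-10.7, -15.8, 8.5]
grip_width: 0.0554
gripper_force: 23.1
```

```bash
python3 - <<'E'
from fit import *
loc()
E
```

```text
t 6.75 loc mm [ 2.6  0.4 53.1] F loc [ -8.2 -17.2   8.5] yaw err deg 0.01 tilt z [-0.004  -0.0079 -1.    ] w 55.4 gf 23.1
```

Emit:
play_rows([
  [[0, 0.001, 0], [0, 0, 0], 0.2],
  [[0, 0.001, 0], [0, 0, 0], 0.2],
  [[0, 0, 0], [0, 0, 0], 0.2],
])

```text
t: 7.0
eef_pos: [0.5614, 0.0901, 0.0532]
eef_rot: [-0.23, -3.128, 0.017]
wrist_force: [-12.8, -23.1, 10.8]
grip_width: 0.055
gripper_force: 23.3
```

```bash
python3 - <<'E'
from fit import *
s=loc();a=bot.grab_frame("wrist")
import pickle;pickle.dump((a,s),open("w4.pkl","wb"))
cv2.imwrite("pics/w4.png",cv2.resize(a["color"][170:384,140:380],None,fx=2.5,fy=2.5,interpolation=cv2.INTER_CUBIC)[:,:,::-1])
E
```

```text
t 7.0 loc mm [ 2.6  0.5 53.2] F loc [ -9.3 -24.7  10.8] yaw err deg 0.03 tilt z [-0.0046 -0.0113 -0.9999] w 55.0 gf 23.3
```

View pics/w4.png

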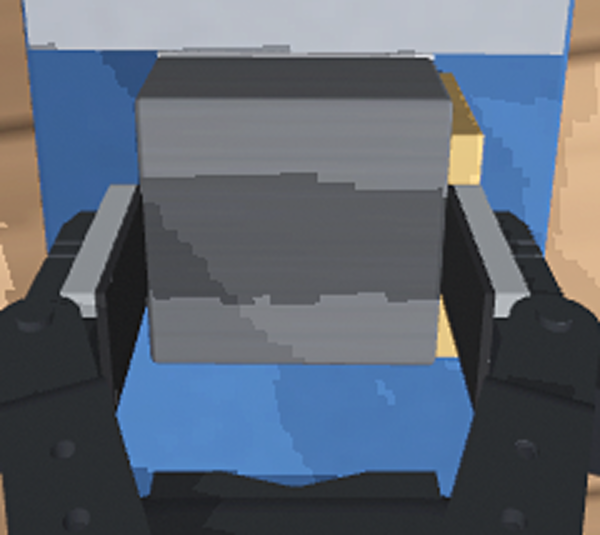

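The block is stalled on both fences. The far fence is hidden behind it, as it should be when home, and the left fence sits tight at columns 440–485. I'll check the numbers.

```bash
python3 - <<'E'
from fit import *
import pickle
a,s=pickle.load(open("w4.pkl","rb"));c,n=np.cos(SY),np.sin(SY);M=np.array([[c,n,0],[-n,c,0],[0,0,1]])
for nm,u,v,z in [("blk nr",137,98,.065),("blk nl",452,99,.065),("blk fr",154,362,.065),("blk fl",435,362,.065),("near bottom r",157,57,.04),("near bottom l",434,57,.04),("shelf edge",100,50,.04),("shelf edge",480,53,.04),("fence outer end",484,134,.05),("fence inner end",452,134,.05)]:
    print(nm,(M@(p2w(a,u/2.5+140-.3,v/2.5+170-.3,z,s)-ST)*1000).round(1))
E
```

```text
blk nr [-28.3 -27.5  65. ]
blk nl [-28.3  26.8  65. ]
blk fr [ 26.7 -27.5  65. ]
blk fl [26.2 26.8 65. ]
near bottom r [-27.3 -28.4  40. ]
near bottom l [-27.5  27.5  40. ]
shelf edge [-28.7 -39.8  40. ]
shelf edge [-28.3  36.7  40. ]
fence outer end [-15.1  36.4  50. ]
fence inner end [-15.   30.2  50. ]
```

Emit:
play_rows([
  [[0, -0.001, 0], [0, 0, 0], 0.2],
  [[0, -0.0005, 0], [0, 0, 0], 0.2],
  [[0, 0, 0], [0, 0, 0], 0.2],
  [[0, 0, 0], [0, 0, 0], 0.38],
  [[0, 0, 0], [0, 0, 0], 0.5],
])

```text
t: 7.47
eef_pos: [0.563, 0.0934, 0.0529]
eef_rot: [0.233, 3.133, -0.001]
wrist_force: [-0.6, -0.2, 0.4]
grip_width: 0.0639
gripper_force: 0.0
```

Emit:
play_rows([
  [[0, 0, 0], [0, 0, 0], 0.6],
  [[0, 0, 0], [0, 0, 0], 0.7],
  [[0, 0, 0], [0, 0, 0], 0.7],
])

```text
t: 7.72
eef_pos: [0.5634, 0.0947, 0.0527]
eef_rot: [0.231, 3.132, 0.001]
wrist_force: [0.3, -0.3, 0.2]
grip_width: 0.0725
gripper_force: 0.0
```

```bash
python3 - <<'E'
from fit import *
loc()
E
```

```text
t 7.72 loc mm [ 3.9  5.4 52.7] F loc [ 0.4 -0.3  0.2] yaw err deg -0.01 tilt z [ 8.e-04  4.e-04 -1.e+00] w 72.5 gf 0.0
```

Released. As a check I'll nudge home with the right pad, then from behind with the fingers shut.

Emit:
play_rows([
  [[0, 0, 0.005], [0, 0, 0], 0.7],
  [[0, 0.002, 0], [0, 0, 0], 0.7],
  [[0, 0.002, 0], [0, 0, 0], 0.7],
  [[0, 0.002, 0], [0, 0, 0], 0.7],
  [[0, 0, 0], [0, 0, 0], 0.7],
])

```text
t: 8.13
eef_pos: [0.5629, 0.0982, 0.0467]
eef_rot: [-0.23, -3.13, 0.008]
wrist_force: [-3.2, -9.4, 0.3]
grip_width: 0.0726
gripper_force: 5.5
```

```bash
python3 - <<'E'
from fit import *
loc()
E
```

```text
t 8.13 loc mm [ 2.9  8.7 46.7] F loc [-1.8 -9.8  0.3] yaw err deg 0.04 tilt z [-0.0025 -0.0053 -1.    ] w 72.6 gf 5.5
```

Emit:
play_rows([
  [[0, 0.002, 0], [0, 0, 0], 0.7],
  [[0, 0, 0], [0, 0, 0], 0.7],
])

```text
t: 8.3
eef_pos: [0.5629, 0.0983, 0.0467]
eef_rot: [-0.229, -3.129, 0.013]
wrist_force: [-5.0, -16.8, 1.7]
grip_width: 0.0725
gripper_force: 9.0
```

```bash
python3 - <<'E'
from fit import *
loc()
E
```

```text
t 8.3 loc mm [ 2.9  8.9 46.7] F loc [ -2.4 -17.4   1.7] yaw err deg 0.05 tilt z [-0.0032 -0.0085 -1.    ] w 72.5 gf 9.0
```

Emit:
play_rows([
  [[0, -0.004, 0], [0, 0, 0], 0.7],
  [[0, -0.004, 0], [0, 0, 0], 0.7],
  [[0, 0, -0.02], [0, 0, 0], 0.7],
  [[0, 0, -0.03], [0, 0, 0], 0.0],
  [[0.03, -0.002, 0], [0, 0, 0], -1],
])

```text
t: 8.72
eef_pos: [0.5411, 0.0962, 0.1043]
eef_rot: [0.232, 3.117, 0.002]
wrist_force: [1.3, -0.1, 2.2]
grip_width: 0.0497
gripper_force: 0.0
```

Emit:
play_rows([
  [[0.03, 0, 0], [0, 0, 0], -1],
  [[0, 0, 0], [0, 0, 0], -1],
  [[0, 0, 0], [0, 0, 0], -1],
  [[0, 0, 0], [0, 0, 0], -1],
  [[0, 0, 0], [0, 0, 0], -1],
])

```text
t: 9.13
eef_pos: [0.5048, 0.1013, 0.0979]
eef_rot: [0.232, 3.131, 0.0]
wrist_force: [-0.1, -0.4, -0.1]
grip_width: -0.0002
gripper_force: 0.0
```

```bash
python3 - <<'E'
from fit import *
loc()
E
```

```text
t 9.13 loc mm [-55.    3.3  97.9] F loc [-0.  -0.4 -0.1] yaw err deg -0.03 tilt z [ 1.8e-03  3.0e-04 -1.0e+00] w -0.2 gf 0.0
```

Emit:
play_rows([
  [[0, -0.003, 0.025], [0, 0, 0], -1],
  [[0, 0, 0.025], [0, 0, 0], -1],
  [[-0.006, 0, 0], [0, 0, 0], -1],
  [[-0.006, 0, 0], [0, 0, 0], -1],
  [[-0.003, 0, 0], [0, 0, 0], -1],
])

```text
t: 9.55
eef_pos: [0.5204, 0.0958, 0.0487]
eef_rot: [0.232, 3.13, 0.0]
wrist_force: [0.2, -1.3, 0.4]
grip_width: -0.0004
gripper_force: 0.0
```

Emit:
play_rows([
  [[-0.002, 0, 0], [0, 0, 0], -1],
  [[-0.002, 0, 0], [0, 0, 0], -1],
  [[0, 0, 0], [0, 0, 0], -1],
])

```text
t: 9.8
eef_pos: [0.5215, 0.0957, 0.0483]
eef_rot: [-0.232, -3.131, -0.0]
wrist_force: [-4.9, 0.8, 3.7]
grip_width: 0.0
gripper_force: 2.6
```

```bash
python3 - <<'E'
from fit import *
loc()
E
```

```text
t 9.8 loc mm [-37.6   0.2  48.3] F loc [-4.9  0.   3.7] yaw err deg -0.02 tilt z [-1.9e-03 -1.0e-04 -1.0e+00] w 0.0 gf 2.6
```

Emit:
play_rows([
  [[-0.002, 0, 0], [0, 0, 0], -1],
  [[-0.002, 0, 0], [0, 0, 0], -1],
  [[0, 0, 0], [0, 0, 0], -1],
])

```text
t: 10.05
eef_pos: [0.5215, 0.0957, 0.0474]
eef_rot: [-0.23, -3.122, -0.0]
wrist_force: [-16.8, 1.4, 12.2]
grip_width: -0.0002
gripper_force: 8.6
```

```bash
python3 - <<'E'
from fit import *
loc()
E
```

```text
t 10.05 loc mm [-37.6   0.2  47.4] F loc [-16.8  -1.1  12.2] yaw err deg 0.01 tilt z [-1.110e-02 -8.000e-04 -9.999e-01] w -0.2 gf 8.6
```

The block doesn't move under 17 N from either side, so it is home. Next I back off, rise, and turn to grip the bar.

Emit:
play_rows([
  [[0.012, 0, 0], [0, 0, 0], -1],
  [[0.012, 0, 0], [0, 0, 0], -1],
  [[0, 0, -0.04], [0, 0, 0], -1],
  [[0, 0, -0.04], [0, 0, 0], -1],
  [[0, 0, -0.04], [0, 0, 0], -1],
])

```text
t: 10.47
eef_pos: [0.5019, 0.0986, 0.1697]
eef_rot: [0.232, 3.132, 0.0]
wrist_force: [0.6, -0.1, 0.1]
grip_width: 0.0004
gripper_force: 0.0
```

Emit:
play_rows([
  [[0, 0, -0.04], [0, 0, 0.12], 0],
  [[0, 0, -0.04], [0, 0, 0.12], 0.5],
  [[0, 0, -0.04], [0, 0, 0.12], 0.5],
  [[0, 0, -0.04], [0, 0, 0.12], 0.5],
  [[0, 0, -0.04], [0, 0, 0.12], 0.5],
])

```text
t: 10.88
eef_pos: [0.5019, 0.0985, 0.3711]
eef_rot: [1.155, 2.918, 0.002]
wrist_force: [0.9, -0.4, -0.2]
grip_width: 0.0605
gripper_force: 0.0
```

Emit:
play_rows([
  [[0, 0, -0.01], [0, 0, 0.12], 0.5],
  [[0, 0, 0], [0, 0, 0.12], 0.5],
  [[0, 0, 0], [0, 0, 0.12], 0.5],
  [[0, 0, 0], [0, 0, 0.12], 0.5],
  [[0, 0, 0], [0, 0, 0.12], 0.5],
])

```text
t: 11.3
eef_pos: [0.5023, 0.0985, 0.379]
eef_rot: [1.966, 2.447, 0.003]
wrist_force: [1.1, -0.1, 0.1]
grip_width: 0.0639
gripper_force: 0.0
```

Emit:
play_rows([
  [[0, 0, 0], [0, 0, 0.12], 0.5],
  [[0, 0, 0], [0, 0, 0.12], 0.5],
  [[0, 0, 0], [0, 0, 0.12], 0.5],
  [[0, 0, 0], [0, 0, 0], 0.5],
])

```text
t: 11.63
eef_pos: [0.5023, 0.0985, 0.3788]
eef_rot: [2.37, 2.06, 0.003]
wrist_force: [-0.2, -0.0, 0.9]
grip_width: 0.0643
gripper_force: 0.0
```

```bash
python3 - <<'E'
from fit import *
loc();print(bot.get_state()["q"].round(3));to([.66,.09,.36],SY+np.pi/2)
E
```

```text
t 11.63 loc mm [-5.710e+01  1.000e-01  3.788e+02] F loc [-0.2 -0.   0.9] yaw err deg -89.58 tilt z [ 2.6e-03  2.0e-04 -1.0e+00] w 64.3 gf 0.0
[-0.043 -0.064  1.54  -0.     1.662  0.097]
t 11.63 pos [0.5023 0.0985 0.3788] shift mm [ 13.6 157.3  19.2] turns [[0.0004, 0.0041, -3.1342], [0.0026, -0.0002, 0.0074]] q6 0.097 F [-0.2 -0.   0.9] w 0.0643 toolaxes [[0.139, 0.99, 0.003], [0.99, -0.139, -0.0], [0.0, 0.003, -1.0]]
```

Emit:
play_rows([
  [[-0.0076, 0.0332, 0], [0, 0, 0], 0.5],
  [[-0.0076, 0.0332, 0], [0, 0, 0], 0.5],
  [[-0.0076, 0.0332, 0], [0, 0, 0], 0.5],
  [[-0.0076, 0.0332, 0], [0, 0, 0], 0.5],
  [[-0.0076, 0.0332, 0], [0, 0, 0], 0.5],
])

```text
t: 12.05
eef_pos: [0.6627, 0.0375, 0.3783]
eef_rot: [2.363, 2.068, 0.002]
wrist_force: [1.0, -0.0, 0.9]
grip_width: 0.0639
gripper_force: 0.0
```

Emit:
play_rows([
  [[0, 0, 0], [0, 0, 0], 0.5],
  [[0, 0, 0], [0, 0, 0], 0.5],
])

```text
t: 12.22
eef_pos: [0.6623, 0.0373, 0.3757]
eef_rot: [-2.365, -2.065, 0.002]
wrist_force: [-0.3, 0.5, -0.3]
grip_width: 0.064
gripper_force: 0.0
```

```bash
python3 - <<'E'
from fit import *
s=loc();a=bot.grab_frame("wrist");b=bot.grab_frame("top")
import pickle;pickle.dump((a,s),open("w5.pkl","wb"))
A=cv2.resize(a["color"],(400,300));B=cv2.resize(bot.grab_frame("scene")["color"][150:320,200:370],(400,300))
C=cv2.resize(b["color"][100:270,150:320],(400,300))
cv2.imwrite("pics/w5.png",cv2.resize(a["color"],(800,600),interpolation=cv2.INTER_CUBIC)[:,:,::-1])
E
```

```text
t 12.22 loc mm [110.2 -36.9 375.7] F loc [-0.4  0.5 -0.3] yaw err deg -89.31 tilt z [-0.0022  0.     -1.    ] w 64.0 gf 0.0
```

View pics/w5.png

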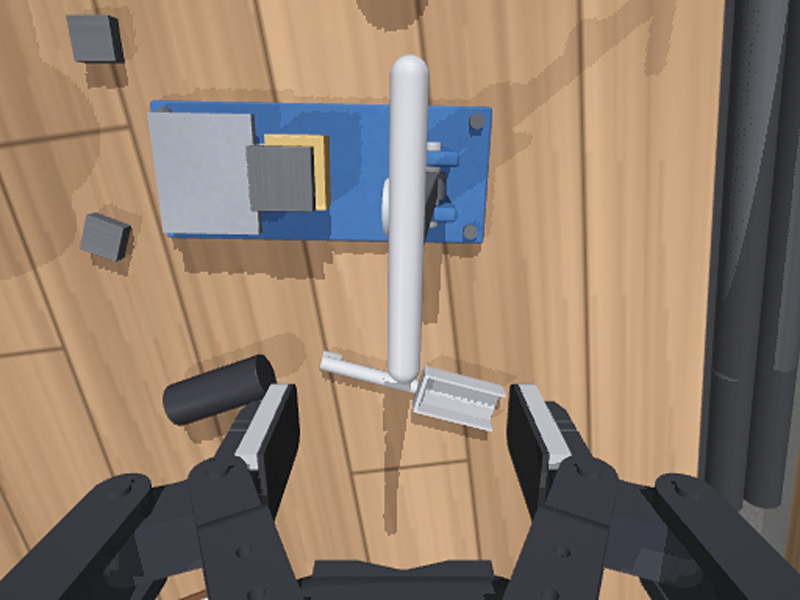

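The bar runs from (409,60) to (403,378), nearly centred between the pads (midpoint about column 403). The block sits in the corner of the brass fences.

```bash
python3 - <<'E'
from fit import *
import pickle
a,s=pickle.load(open("w5.pkl","rb"));c,n=np.cos(SY),np.sin(SY);M=np.array([[c,n,0],[-n,c,0],[0,0,1]])
for nm,u,v,z in [("bar L",409,60,.294),("bar R",403,378,.294),("bar at",404,330,.294),("blk nl",247,146,.065),("blk fl",313,146,.065),("blk fr",313,211,.065),("blk nr",249,210,.065)]:
    print(nm,(M@(p2w(a,(u+.5)/1.5625-.5,(v+.5)/1.5625-.5,z,s)-ST)*1000).round(1))
E
```

```text
bar L [110.   69.7 294. ]
bar R [109.3 -72.4 294. ]
bar at [109.5 -47.  294. ]
blk nl [-25.4  27.2  65. ]
blk fl [31.  27.9 65. ]
blk fr [ 28.5 -27.5  65. ]
blk nr [-28.3 -27.3  65. ]
```

Emit:
play_rows([
  [[0, 0, 0.033], [0, 0, 0], 0.5],
  [[0, 0, 0.033], [0, 0, 0], 0.5],
  [[0, 0, 0.03], [0, 0, 0], 0.5],
  [[0, 0, 0], [0, 0, 0], 0.5],
], force=25)

```text
t: 12.7
eef_pos: [0.6572, 0.0392, 0.2749]
eef_rot: [-2.36, -2.061, 0.012]
wrist_force: [-1.1, 0.1, -1.8]
grip_width: 0.0638
gripper_force: 0.0
```

Emit:
play_rows([
  [[0, 0, 0], [0, 0, 0], -0.2],
  [[0, 0, 0], [0, 0, 0], -0.5],
  [[0, 0, 0], [0, 0, 0], -0.75],
  [[0, 0, 0], [0, 0, 0], -0.75],
  [[0, 0, 0], [0, 0, 0], -0.75],
])

```text
t: 13.12
eef_pos: [0.6625, 0.0381, 0.2847]
eef_rot: [2.365, 2.062, 0.006]
wrist_force: [-1.1, 0.8, 7.0]
grip_width: 0.0151
gripper_force: 24.5
```

```bash
python3 - <<'E'
from fit import *
loc()
print(bot.get_state()["q"].round(3))
# arc increments in loc mm from th=.14
P=lambda th:np.array([.13-.21*np.cos(1.6-th),.085+.21*np.sin(1.6-th)])*1000
for th in np.arange(.14,1.7,.08):print(round(th,2),P(th).round(1),(P(th+.08)-P(th)).round(1))
E
```

```text
t 13.12 loc mm [110.3 -36.1 284.7] F loc [-1.2  0.6  7. ] yaw err deg -89.42 tilt z [ 5.3e-03  3.0e-04 -1.0e+00] w 15.1 gf 24.5
[-0.124  0.356  1.257  0.     1.524  0.013]
0.14 [106.8 293.7] [-16.6  -2.5]
0.22 [ 90.2 291.2] [-16.4  -3.8]
0.3 [ 73.8 287.3] [-16.   -5.1]
0.38 [ 57.8 282.2] [-15.5  -6.4]
0.46 [ 42.3 275.8] [-15.   -7.6]
0.54 [ 27.3 268.2] [-14.3  -8.8]
0.62 [ 13.  259.4] [-13.6  -9.9]
0.7 [ -0.5 249.5] [-12.7 -11. ]
0.78 [-13.3 238.5] [-11.8 -11.9]
0.86 [-25.1 226.6] [-10.8 -12.8]
0.94 [-35.9 213.8] [ -9.8 -13.7]
1.02 [-45.7 200.1] [ -8.6 -14.4]
1.1 [-54.3 185.7] [ -7.5 -15. ]
1.18 [-61.7 170.6] [ -6.2 -15.6]
1.26 [-68. 155.] [ -5. -16.]
1.34 [-72.9 139. ] [ -3.7 -16.4]
1.42 [-76.6 122.6] [ -2.3 -16.6]
1.5 [-79. 106.] [ -1.  -16.8]
1.58 [-80.   89.2] [  0.3 -16.8]
1.66 [-79.6  72.4] [  1.7 -16.7]
```

The bar is gripped (15 mm). I'm following the arc down.

Emit:
play_rows([
  [[0, -0.01, 0.001], [0, 0, 0], -0.75],
  [[0, -0.0166, 0.0028], [0, 0, 0], -0.75],
  [[0, -0.0164, 0.004], [0, 0, 0], -0.75],
  [[0, -0.016, 0.005], [0, 0, 0], -0.75],
  [[0, 0, 0], [0, 0, 0], -0.75],
])

```text
t: 13.53
eef_pos: [0.6012, 0.0473, 0.27]
eef_rot: [-2.367, -2.065, -0.001]
wrist_force: [-6.7, 3.6, 6.0]
grip_width: 0.015
gripper_force: 25.8
```

```bash
python3 - <<'E'
from fit import *
loc()
E
```

```text
t 13.53 loc mm [ 48.3 -36.  270. ] F loc [-7.1  2.6  6. ] yaw err deg -89.36 tilt z [-3.e-04  1.e-03 -1.e+00] w 15.0 gf 25.8
```

Emit:
play_rows([
  [[0, -0.0152, 0.0072], [0, 0, 0], -0.75],
  [[0, -0.0145, 0.0083], [0, 0, 0], -0.75],
  [[0, -0.0138, 0.0095], [0, 0, 0], -0.75],
  [[0, -0.013, 0.0106], [0, 0, 0], -0.75],
  [[0, -0.0121, 0.0116], [0, 0, 0], -0.75],
])

```text
t: 13.95
eef_pos: [0.5364, 0.0568, 0.2233]
eef_rot: [2.367, 2.063, 0.009]
wrist_force: [3.9, 5.9, 1.2]
grip_width: 0.0149
gripper_force: 27.2
```

```bash
python3 - <<'E'
from fit import *
loc()
E
```

```text
t 13.95 loc mm [-17.2 -36.1 223.3] F loc [3.  6.4 1.2] yaw err deg -89.42 tilt z [ 0.005   0.0032 -1.    ] w 14.9 gf 27.2
```

Emit:
play_rows([
  [[0, -0.0111, 0.0124], [0, 0, 0], -0.75],
  [[0, -0.0101, 0.0134], [0, 0, 0], -0.75],
  [[0, -0.009, 0.0141], [0, 0, 0], -0.75],
  [[0, -0.0079, 0.0148], [0, 0, 0], -0.75],
  [[0, -0.0067, 0.0154], [0, 0, 0], -0.75],
])

```text
t: 14.37
eef_pos: [0.4909, 0.0632, 0.152]
eef_rot: [-2.367, -2.063, -0.005]
wrist_force: [-0.5, 7.2, 2.1]
grip_width: 0.0149
gripper_force: 28.6
```

```bash
python3 - <<'E'
from fit import *
loc()
E
```

```text
t 14.37 loc mm [-63.1 -36.5 152. ] F loc [-1.6  7.1  2.1] yaw err deg -89.43 tilt z [ 7.0e-04  3.2e-03 -1.0e+00] w 14.9 gf 28.6
```

Emit:
play_rows([
  [[0, -0.005, 0.0135], [0, 0, 0], -0.75],
  [[0, -0.004, 0.0135], [0, 0, 0], -0.75],
  [[0, -0.0025, 0.0135], [0, 0, 0], -0.75],
  [[0, -0.0015, 0.0135], [0, 0, 0], -0.75],
  [[0, 0, 0], [0, 0, 0], -0.75],
])

```text
t: 14.78
eef_pos: [0.4766, 0.0649, 0.0949]
eef_rot: [-2.366, -2.06, -0.0]
wrist_force: [0.3, 6.3, -6.7]
grip_width: 0.015
gripper_force: 28.7
```

```bash
python3 - <<'E'
from fit import *
loc()
E
```

```text
t 14.78 loc mm [-77.5 -36.8  94.9] F loc [-0.6  6.3 -6.7] yaw err deg -89.45 tilt z [-0.0034  0.0029 -1.    ] w 15.0 gf 28.7
```

Emit:
play_rows([
  [[0, -0.0005, 0.005], [0, 0, 0], -0.75],
  [[0, 0, 0.005], [0, 0, 0], -0.75],
  [[0, 0, 0.004], [0, 0, 0], -0.75],
  [[0, 0, 0.002], [0, 0, 0], -0.75],
  [[0, 0, 0], [0, 0, 0], -0.75],
])

```text
t: 15.2
eef_pos: [0.4755, 0.065, 0.0801]
eef_rot: [-2.365, -2.06, 0.003]
wrist_force: [-4.0, 6.8, -3.3]
grip_width: 0.0148
gripper_force: 29.3
```

Emit:
play_rows([
  [[0, 0, 0.001], [0, 0, 0], -0.75],
  [[0, 0, 0.001], [0, 0, 0], -0.75],
  [[0, 0, 0], [0, 0, 0], -0.75],
])

```text
t: 15.45
eef_pos: [0.4755, 0.065, 0.0784]
eef_rot: [-2.364, -2.059, 0.003]
wrist_force: [-5.4, 6.5, 0.5]
grip_width: 0.0146
gripper_force: 29.7
```

```bash
python3 - <<'E'
from fit import *
loc()
E
```

```text
t 15.45 loc mm [-78.7 -36.9  78.4] F loc [-6.3  5.6  0.5] yaw err deg -89.45 tilt z [-0.0058  0.0024 -1.    ] w 14.6 gf 29.7
```

Emit:
play_rows([
  [[0, 0.0005, 0.001], [0, 0, 0], -0.75],
  [[0, 0, 0.001], [0, 0, 0], -0.75],
  [[0, 0, 0], [0, 0, 0], -0.75],
])

```text
t: 15.7
eef_pos: [0.4754, 0.0651, 0.0761]
eef_rot: [-2.364, -2.059, 0.005]
wrist_force: [-6.9, 6.4, 0.3]
grip_width: 0.0152
gripper_force: 29.9
```

Emit:
play_rows([
  [[0, 0, 0.001], [0, 0, 0], -0.75],
  [[0, 0, 0.001], [0, 0, 0], -0.75],
  [[0, 0, 0], [0, 0, 0], -0.75],
])

```text
t: 15.95
eef_pos: [0.4753, 0.065, 0.0741]
eef_rot: [-2.364, -2.059, 0.005]
wrist_force: [-6.9, 6.2, 0.1]
grip_width: 0.0149
gripper_force: 29.9
```

```bash
python3 - <<'E'
from fit import *
s=loc();b=bot.grab_frame("wrist")
import pickle;pickle.dump((b,s),open("w6.pkl","wb"))
E
```

```text
t 15.95 loc mm [-78.8 -36.9  74.1] F loc [-7.8  5.2  0.1] yaw err deg -89.44 tilt z [-0.0072  0.0023 -1.    ] w 14.9 gf 29.9
```

Emit:
play_rows([
  [[0, 0, 0.001], [0, 0, 0], -0.75],
  [[0, 0, 0.001], [0, 0, 0], -0.75],
  [[0, 0, 0], [0, 0, 0], -0.75],
])

```text
t: 16.25
eef_pos: [0.4753, 0.065, 0.0721]
eef_rot: [-2.364, -2.059, 0.005]
wrist_force: [-6.7, 6.4, 0.5]
grip_width: 0.0152
gripper_force: 29.9
```

Emit:
play_rows([
  [[0, 0, 0.001], [0, 0, 0], -0.75],
  [[0, 0, 0.001], [0, 0, 0], -0.75],
  [[0, 0, 0], [0, 0, 0], -0.75],
])

```text
t: 16.5
eef_pos: [0.4753, 0.065, 0.0702]
eef_rot: [-2.363, -2.059, 0.005]
wrist_force: [-6.8, 6.4, 1.6]
grip_width: 0.0145
gripper_force: 30.1
```

```bash
python3 - <<'E'
from fit import *
s=loc();b=bot.grab_frame("wrist")
cv2.imwrite("pics/w6.png",cv2.resize(b["color"],(800,600),interpolation=cv2.INTER_CUBIC)[:,:,::-1])
E
```

```text
t 16.5 loc mm [-78.8 -36.9  70.2] F loc [-7.6  5.3  1.6] yaw err deg -89.44 tilt z [-0.0074  0.0023 -1.    ] w 14.5 gf 30.1
```

View pics/w6.png

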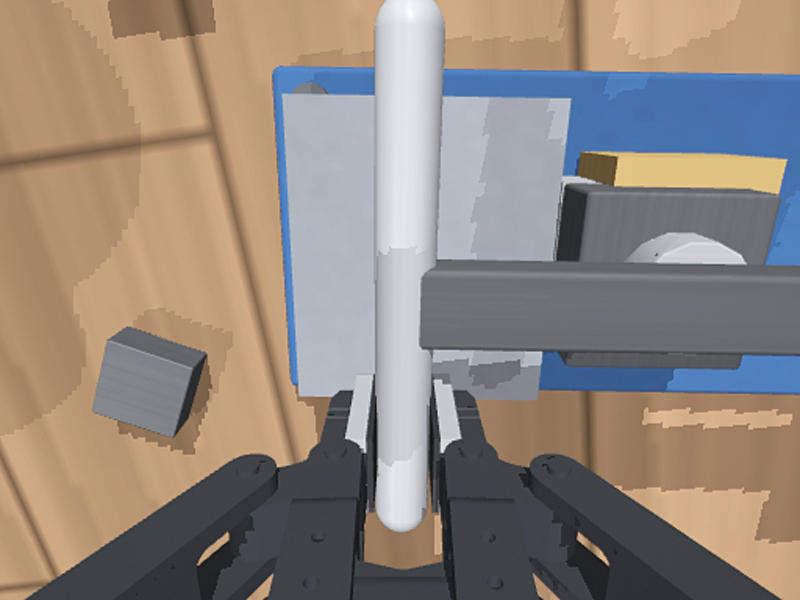

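The view shows the lever arm nearly level across (420–800, 265–350), with the foot at (690,250) over the block. I'll compare it with projections to get the lever angle and block pose.

```bash
python3 - <<'E'
from fit import *
s=loc();fr=bot.grab_frame("wrist");c,n=np.cos(SY),np.sin(SY)
M=np.array([[c,n,0],[-n,c,0],[0,0,1]])
q=lambda x,y,z:((w2p(fr,M.T@np.array([x,y,z])/1000+ST,s)+.5)*1.5625-.5).round(0)
for nm,p in dict(anv_nl=(-28,28,40),shelf_l=(-28,54,40),shelf_r=(-28,-54,40),fence_end_in=(-15,28,50),fence_end_out=(-15,37,50),b_nl=(-28,28,65),b_fl=(28,28,65),b_fr=(28,-28,65),b_nr=(-28,-28,65)).items():print(nm,q(*p))
for th in (1.55,1.58,1.6,1.62,1.64,1.66):
    a=1.6-th;x=lambda r,o:130-r*np.cos(a)-o*np.sin(a);z=lambda r,o:85+r*np.sin(a)-o*np.cos(a)*1
    # o: offset below arm centreline (toward foot)
    fx=lambda r,o:(130-r*np.cos(a)-o*np.sin(a),85+r*np.sin(a)-o*np.cos(a))
    B=fx(210,0);T=[fx(150,-7),fx(218,-7)]
    print(th,"bar end L",q(B[0],65,B[1]),"bar end R",q(B[0],-65,B[1]),"arm top edges at r150",q(T[0][0],11,T[0][1]),q(T[0][0],-11,T[0][1]),"bar left/right @y0",q(B[0]-8,30,B[1]),q(B[0]+8,30,B[1]))
E
```

```text
t 16.55 loc mm [-78.8 -36.9  70.2] F loc [-7.9  6.1  1.9] yaw err deg -89.44 tilt z [-0.0074  0.0023 -1.    ] w 15.3 gf 30.1
anv_nl [563. 181.]
shelf_l [572.  96.]
shelf_r [539. 400.]
fence_end_in [614. 184.]
fence_end_out [618. 154.]
b_nl [588. 189.]
b_fl [786. 191.]
b_fr [742. 369.]
b_nr [566. 367.]
1.55 bar end L [408.  20.] bar end R [402. 530.] arm top edges at r150 [667. 281.] [651. 368.] bar left/right @y0 [371. 193.] [442. 193.]
1.58 bar end L [407.  26.] bar end R [402. 514.] arm top edges at r150 [656. 276.] [642. 360.] bar left/right @y0 [372. 190.] [439. 190.]
1.6 bar end L [407.  29.] bar end R [402. 504.] arm top edges at r150 [650. 273.] [636. 355.] bar left/right @y0 [373. 188.] [438. 188.]
1.62 bar end L [407.  33.] bar end R [402. 495.] arm top edges at r150 [644. 269.] [631. 350.] bar left/right @y0 [374. 186.] [437. 186.]
1.64 bar end L [408.  36.] bar end R [403. 486.] arm top edges at r150 [638. 266.] [626. 345.] bar left/right @y0 [375. 184.] [436. 185.]
1.66 bar end L [408.  39.] bar end R [403. 478.] arm top edges at r150 [634. 263.] [621. 341.] bar left/right @y0 [377. 182.] [436. 183.]
```

Emit:
play_rows([
  [[0, 0, 0.001], [0, 0, 0], -0.75],
  [[0, 0, 0.001], [0, 0, 0], -0.75],
  [[0, 0, 0], [0, 0, 0], -0.75],
])

```text
t: 16.85
eef_pos: [0.4753, 0.0651, 0.07]
eef_rot: [-2.363, -2.059, 0.006]
wrist_force: [-13.8, 6.2, 17.6]
grip_width: 0.0148
gripper_force: 31.7
```

```bash
python3 - <<'E'
from fit import *
loc()
E
```

```text
t 16.85 loc mm [-78.8 -36.9  70. ] F loc [-14.5   4.1  17.6] yaw err deg -89.42 tilt z [-0.0085  0.002  -1.    ] w 14.8 gf 31.7
```

The foot rests on the block: the bar stalled with the force up at 17 N. I open slightly, keeping the downward bias.

Emit:
play_rows([
  [[0, -0.001, 0], [0, 0, 0], -0.75],
  [[0, 0, 0], [0, 0, 0], -0.5],
  [[0, 0, 0], [0, 0, 0], -0.3],
  [[0, 0, 0], [0, 0, 0], -0.2],
  [[0, 0, 0], [0, 0, 0], -0.2],
])

```text
t: 17.27
eef_pos: [0.4772, 0.0633, 0.0694]
eef_rot: [2.368, 2.064, 0.0]
wrist_force: [-0.0, 0.2, -1.0]
grip_width: 0.0344
gripper_force: 0.0
```

```bash
python3 - <<'E'
from fit import *
loc()
E
```

```text
t 17.27 loc mm [-76.7 -38.3  69.4] F loc [-0.   0.2 -1. ] yaw err deg -89.42 tilt z [ 6.e-04 -2.e-04 -1.e+00] w 34.4 gf 0.0
```

Emit:
play_rows([
  [[0, -0.003, 0], [0, 0, 0], -0.2],
  [[0, 0, -0.01], [0, 0, 0], -0.2],
  [[0, 0, -0.03], [0, 0, 0], -0.2],
  [[0, 0, -0.04], [0, 0, 0], -0.2],
  [[0, 0, -0.04], [0, 0, 0], -0.2],
])

```text
t: 17.68
eef_pos: [0.4725, 0.0641, 0.1905]
eef_rot: [-2.367, -2.063, 0.002]
wrist_force: [1.5, -0.2, -0.4]
grip_width: 0.0342
gripper_force: 0.0
```

Emit:
play_rows([
  [[-0.01, -0.02, -0.035], [0, 0, 0], -0.2],
  [[-0.01, -0.02, -0.035], [0, 0, 0], -0.2],
  [[-0.01, -0.01, -0.03], [0, 0, 0], -0.2],
  [[0, 0, 0], [0, 0, 0], -0.2],
  [[0, 0, 0], [0, 0, 0], -0.2],
])

```text
t: 18.1
eef_pos: [0.4207, 0.0407, 0.2922]
eef_rot: [2.366, 2.06, 0.006]
wrist_force: [-0.7, 0.1, -0.5]
grip_width: 0.0341
gripper_force: 0.0
```

```bash
python3 - <<'E'
from fit import *
s=loc();fr=bot.grab_frame("wrist");sc=bot.grab_frame("scene")
c,n=np.cos(SY),np.sin(SY);M=np.array([[c,n,0],[-n,c,0],[0,0,1]])
q=lambda x,y,z:w2p(fr,M.T@np.array([x,y,z])/1000+ST,s)
o=q(0,0,65);u0,v0=int(o[0])-45,int(o[1])-40
A=cv2.resize(fr["color"][max(v0,0):v0+80,max(u0,0):u0+90],None,fx=6,fy=6,interpolation=cv2.INTER_CUBIC)
B=cv2.resize(sc["color"][170:300,230:330],(200,260),interpolation=cv2.INTER_CUBIC)
H=max(A.shape[0],260);I=np.zeros((H,A.shape[1]+200,3),np.uint8);I[:A.shape[0],:A.shape[1]]=A;I[:260,A.shape[1]:]=B
cv2.imwrite("pics/w7.png",I[:,:,::-1]);print(I.shape)
for nm,p in dict(b_nl=(-28,28,65),b_fl=(28,28,65),b_fr=(28,-28,65),b_nr=(-28,-28,65),f_out_far=(37,37,50),f_end_out=(-15,37,50),f_far_r=(37,-28,50),f_far_r_in=(28,-28,50),f_end_in=(-15,28,50),anv_nr=(-28,-28,40),shelf_l=(-28,54,40),shelf_r=(-28,-54,40)).items():print(nm,((q(*p)-[u0,v0]+.5)*6).round(0))
E
```

```text
t 18.1 loc mm [-129.2  -69.   292.2] F loc [-0.7  0.  -0.5] yaw err deg -89.46 tilt z [ 6.1e-03 -3.0e-04 -1.0e+00] w 34.1 gf 0.0
(480, 740, 3)
b_nl [138.  82.]
b_fl [453.  85.]
b_fr [407. 406.]
b_nr [107. 403.]
f_out_far [474.  36.]
f_end_out [190.  33.]
f_far_r [421. 397.]
f_far_r_in [374. 397.]
f_end_in [185.  86.]
anv_nr [ 73. 389.]
shelf_l [114. -63.]
shelf_r [ 61. 520.]
```

View pics/w7.png

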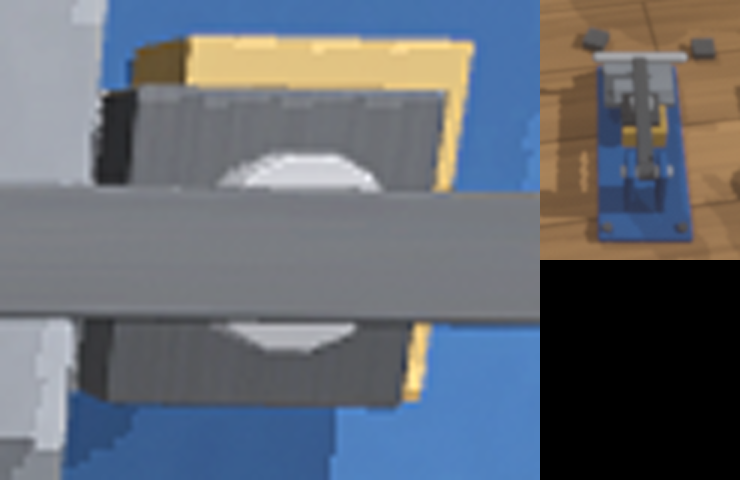

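The close view shows the block seated in the fence corner: its top at (133,90), (446,92), (402,406), (107,403) is within about 0.5 mm of the home projection. The foot rests on it at (300,250), the lever is level, and the robot is clear.

```bash
python3 -c "
from station import bot
print(bot.close_job())"
```

```text
the job is handed in; nothing more can be done
None
```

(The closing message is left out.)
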